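Lock a drawbar clevis pin with a sprung R-clip

ROBOT

A 7-joint arm with a two-finger parallel gripper is mounted at the origin on a cart in front of the work surface, level with it; the furniture and walls round the work are solid. World frame = base frame: x ahead of the robot, y to its left, z up, the work surface at z = 0. Lengths are in m, angles in rad, forces in N, time in s.
With the tool pointing down it reaches from about 0.35 to 0.9 m from the base axis. Payload 7.2 kg.
Tool frame: the origin (TCP) lies midway between the tips of the shut fingers; the grasp point (between the pads) lies 19 mm behind it (manip.hold_point_z is the distance from the TCP to the grasp point, in m); z points along the fingers, y is the line along which they close (so a half turn about z gives the same grasp; the last joint's range is limited). The gripper opens to 88 mm and grips with 3 to 60 N. Pads are 20 mm wide; open, the fingers measure 115 mm over their backs; the gripper's body (75 mm by 178 mm) begins 61 mm behind the grasp point.
Start: joints at [1.182, 0.411, -0.013, 1.596, 0.006, 1.134, -0.082], TCP at [0.197, -0.593, 0.223] pointing down, gripper open.
Joint ranges: [-2.95, 2.95], [-0.29, 1.99], [-1.47, 1.44], [0.14, 2.54], [-1.03, 4.17], [0.13, 1.85], [-2.86, 2.86]. Speed limits (rad/s): [2.39, 2.39, 3.01, 3.01, 3.14, 3.14, 3.14].

INTERFACE

Orientations are given as a unit quaternion [x, y, z, w].
In Python, from bench import manip, imaging, job_done gives the robot as it stands.
- The arm moves only by the shell command python3 -m handwheel 'ROWS' [FORCE]. ROWS is text: rows parted by semicolons, each of 5 numbers parted by spaces: the opening in per cent of the stroke, from 0 (shut) to 100 (fully open), then the shift along the world's x, y, z in units of 25 mm (1.0 is 25 mm), then the turn about the world's z in degrees. In form: fingers x y z roll; .... A call has 1 to 5 rows; each row is the pose to reach, as a shift and turn from the pose commanded when the call began; what a row does not reach only later rows make up. A row lasts 1/12 s, in which the tool goes at most 41.7 mm and 7.16 degrees, less where a joint would pass 70% of its speed; a pose out of reach is approached as far as the arm can. A call with a gripper value outside its range is refused whole. The fingers move at their own pace and stop on an object; FORCE is the grip in N (left out, the last holds). Time passes only in rows, so rows that repeat a pose let the fingers close. It gives the time, the measured TCP pose, the force, the opening and the grip force at its end, in the units of the state.
- manip.get_state(): the state, without advancing time (a new reading comes with each control period).
- imaging.grab_frame(name): name is "scene" or "top" or "wrist"; returns a dict with "color" (420x560x3 uint8, red, green, blue), "fx", "fy", "cx", "cy" (pixels), "R" (3x3) and "t" (3): a world point X has camera coordinates R X + t. Camera axes: x right, y down, z forward; pixel columns grow to the right and rows downward; lengths in m; the calibration is good to about 2 mm. A picture is of the moment at which its call begins. There is no depth.
- job_done(): hands the job in; it is judged then, once.
The state is a dict: "t": time; "q": joint angles; "qd": joint speeds; "joint_efforts": joint torques, N m; "eef_pos": TCP position; "tool_rot": TCP orientation; "force": force on the tool from outside, world axes, zero at the start; "torque": the same for the moment, N m; "grip_width": finger opening in m; "grasp_force": force on a finger pad.
Only numpy, scipy, OpenCV 4.12 (cv2) and the standard library are available. Lean on these libraries where they do the work, as an engineer would, in place of code of your own. Each camera call takes 0.05 s, during which the arm holds its last target. There are 200 camera calls.

TASK

Lock the upright clevis pin with the R-clip: push the clip's straight leg through the cross hole near the top of the pin until the bowed leg springs over the pin and closes behind it, then let go. How far the pin stands out of the blue clevis differs each time, so feel for its top. Leave the card packet, the screwdriver and the vacuum capsule where they lie.

Things in the scene. Friction and masses are not known exactly. Their poses are not given: they have to be found in the camera images.
- bracket: Fixed blue clevis on a dark base plate 130 x 90 x 8 mm, z up. Origin: on the upright pin's axis, at the base's underside, on the worktop. Base from x = -40 to 90 mm; fork x = -22 to 66 mm, 44 mm wide, top at z = 50 mm; a 12 mm eye rod runs out to y = 107 mm at z = 34 mm. Push the clip in from the -x side (nearest the robot), in direction +x.
- washer_top (a point): On the axis of the steel pin (28 mm diameter, fixed, cannot turn), at the top of its washer, 53 mm above the worktop. The pin's flat top is 96 to 110 mm above the worktop: this varies and is not measured, so touch it. The cross hole (octagonal, 11 mm across, open at both ends) runs level along the bracket's x; its centre is 24 mm below the pin's top.
- clip: Loose steel R-clip, 141 mm long, 12 mm thick, 0.125 kg (varies), lying flat. Straight leg (8 mm wire, tip 6 mm, rounded) along +x; sprung bow beside it at +y. Origin on the leg's line at the underside, z up; all parts centred at z = 6 mm. Orange grip x = -18 to 14 mm, y = -10 to 26 mm; before it a shoulder to x = 20 mm, 46 mm wide, bears on the fingers; wire loop behind to x = -33 mm.
- clip_grip (a point): Point to hold the clip: middle of the orange grip, at clip (-3, 8, 6) mm; close the fingers across the clip's y axis (36 mm).
- clip_seat (a point): Point on the straight leg's axis at clip (64, 0, 6) mm; when the clip is home it lies at the centre of the pin's cross hole. The tip is then 44 mm beyond the pin's axis; seated, the clip has about 3 mm play and sags a little.
- clip_tip (a point): End of the straight leg, at clip (108, 0, 6) mm.
- clip_bow (a joint): Angle of the sprung bow, rad: 0 = closed (relaxed), grows as it is spread. As the pin passes the bow's throat it rises to about 0.1, then falls back near 0 when it has sprung over. The push needed is about 5 to 20 N; it starts with the tip about 15 mm beyond the pin's axis; some 12 mm before home the bow is over the hump and draws the clip in.
- jet_packet: Bystander: red card packet, 68 x 97 x 27 mm, origin under its centre.
- screwdriver: Bystander: short screwdriver with a wooden handle, 128 x 33 x 24 mm, lying, origin under its centre.
- vacuum_capsule: Bystander: beige vacuum capsule with a stem, 61 x 61 x 49 mm, origin under its centre.
Not all that is in view belongs to the job. Leave any turquoise look-alike of the clip alone.

How it is judged:
On the way:
1. the clip's straight leg has passed right through the pin's cross hole (x of clip_tip in the frame of bracket above 0.016 m and y of clip_tip in the frame of bracket between -0.008 and 0.008 m and z of clip_tip in the frame of bracket between 0.062 and 0.095 m and angle between the x axis of clip and the x axis of bracket, either way round below 0.3 rad), for 0.1 s.
At the end, for the whole second after the job is handed in: The clip's seat point is within 6 mm of the cross hole's centre along and across the bracket, 66 to 92 mm above the worktop; the leg is within 0.25 rad of the hole's direction; the bow has sprung shut behind the pin (below 0.05 rad); the clip is let go and at rest (x of clip_seat in the frame of bracket between -0.006 and 0.006 m and y of clip_seat in the frame of bracket between -0.006 and 0.006 m and z of clip_seat in the frame of bracket between 0.066 and 0.092 m and angle between the x axis of clip and the x axis of bracket, either way round below 0.25 rad and value of joint clip_bow below 0.05 rad and linear speed of clip below 0.02 m/s); the robot touches nothing.
It fails at once if the card packet was moved more than 30 mm (distance of jet_packet from where it was at the start of the episode above 0.03 m).
It fails at once if the screwdriver was moved more than 30 mm (distance of screwdriver from where it was at the start of the episode above 0.03 m).
It fails at once if the vacuum capsule was moved more than 30 mm (distance of vacuum_capsule from where it was at the start of the episode above 0.03 m).
It also fails if it takes over 61 s, if anything falls off the work surface, if the arm or the gripper's body presses on something with over 40 N, if the wrist force passes 120 N, or if a joint passes its speed limit or range.

## Working session

There is one attempt and no reset: what is moved stays moved. The work goes in short steps, Python scripts to look and compute and a shell command to move; the robot and the scene stay as the last step left them, time stands still between calls to the robot, and variables do not carry over. Pictures are saved under pics/ and viewed, at most 10 in all, crops included, and the job is handed in when it is done.

```bash
ls; mkdir -p pics; python3 - <<'E'
from bench import manip, imaging
import cv2,numpy as np,pickle
s=manip.get_state(); print({k:np.round(v,3).tolist() for k,v in s.items()}, manip.hold_point_z)
d={}
for n in("scene","top"):
    f=imaging.grab_frame(n); d[n]=f
    cv2.imwrite(f"pics/{n}0.png",f["color"][:,:,::-1]); print(n,f["fx"],f["cx"],f["cy"],np.round(-f["R"].T@f["t"],3).tolist(),np.round(f["R"],2).tolist())
pickle.dump(d,open("f0.pkl","wb"))
E
```

```text
pics
{'t': 0.0, 'q': [1.182, 0.412, -0.013, 1.597, 0.006, 1.134, -0.082], 'qd': [-0.001, -0.001, -0.001, -0.0, 0.002, -0.0, -0.0], 'joint_efforts': [0.001, -58.795, 0.642, -29.108, -0.054, 0.018, 0.0], 'eef_pos': [0.197, -0.593, 0.222], 'tool_rot': [0.987, 0.16, -0.0, -0.001], 'force': [-0.021, -0.233, 0.737], 'torque': [0.008, -0.049, 0.019], 'grasp_force': 0.0, 'grip_width': 0.088} 0.0187
scene 433.9997070671095 278.39248756614364 207.45130455660177 [0.061, 0.331, 0.824] [[-0.58, -0.82, -0.02], [-0.6, 0.44, -0.67], [0.55, -0.38, -0.74]]
top 497.0602199357021 274.09748514551717 204.8403100792275 [0.422, -0.046, 1.239] [[-0.01, -1.0, 0.0], [-0.99, 0.01, -0.16], [0.16, -0.01, -0.99]]
```

View pics/scene0.png

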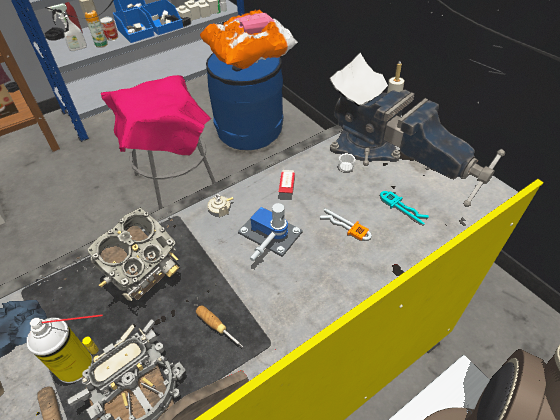

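View pics/top0.png

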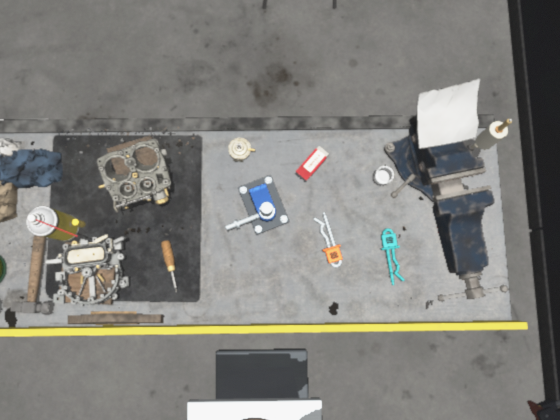

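The orange grip at top (332,255) with grey wire fits the R-clip; the turquoise one at (391,255) is the look-alike. The bracket is at (263,206). The packet is at (312,163), the screwdriver at (169,265) and the capsule at (240,149). I'll confirm this in one enlarged crop.

```bash
cat > h.py <<'E'
import pickle,numpy as np,cv2
def ray(f,u,v,z):
    """pixel -> world point on plane z"""
    c=-f["R"].T@f["t"]; d=f["R"].T@np.array([(u-f["cx"])/f["fx"],(v-f["cy"])/f["fy"],1.])
    return c+d*(z-c[2])/d[2]
def proj(f,X):
    p=f["R"]@np.asarray(X)+f["t"]; return np.array([f["fx"]*p[0]/p[2]+f["cx"],f["fy"]*p[1]/p[2]+f["cy"]])
E
python3 - <<'E'
from h import *
d=pickle.load(open("f0.pkl","rb"))
f=d["top"]; im=f["color"][:,:,::-1]
a=cv2.resize(im[160:290,215:365],None,fx=4,fy=4,interpolation=cv2.INTER_CUBIC)
g=d["scene"]; 
b=cv2.resize(g["color"][:,:,::-1][185:275,230:380],None,fx=4,fy=4,interpolation=cv2.INTER_CUBIC)
cv2.imwrite("pics/cropt.png",a); cv2.imwrite("pics/crops.png",b)
for n,z in(("top",.006),("scene",.006)):
    f=d[n]; hsv=cv2.cvtColor(f["color"],cv2.COLOR_RGB2HSV)
    m=cv2.inRange(hsv,(8,170,120),(20,255,255)); m[:170]=0
    k,l,st,ce=cv2.connectedComponentsWithStats(m)
    for i in range(1,k):
        if st[i,4]>25: print(n,st[i].tolist(),ce[i].round(1).tolist(),ray(f,*ce[i],z).round(4))
E
```

```text
scene [347, 221, 22, 19, 196] [357.6, 230.7] [ 0.4959 -0.1971  0.006 ]
```

View pics/cropt.png

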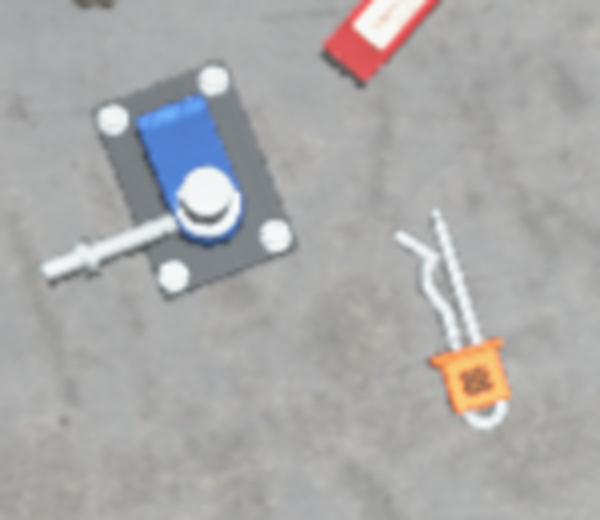

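View pics/crops.png

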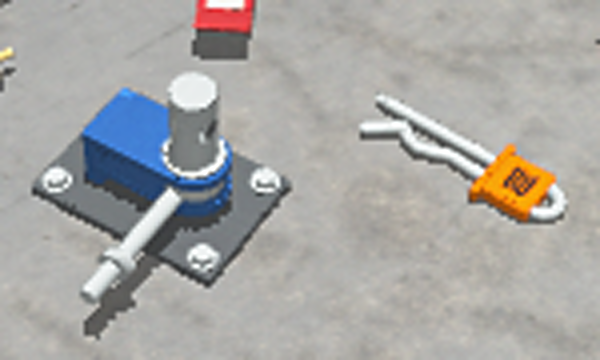

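The crops confirm that the orange clip has its leg tip at top (324,213), with the bow to its left (+y). The bracket base corners in the top crop are (95,108), (215,60), (297,243) and (170,298). The pin top is at crop (208,193) in the top view and (192,91) in the scene view.

```bash
python3 - <<'E'
from h import *
d=pickle.load(open("f0.pkl","rb")); f=d["top"]; g=d["scene"]
T=lambda u,v:(215+(u+.5)/4-.5,160+(v+.5)/4-.5)
S=lambda u,v:(230+(u+.5)/4-.5,185+(v+.5)/4-.5)
P=np.array([ray(f,*T(*c),.008)[:2] for c in((95,108),(215,60),(297,243),(170,298))])
print("base",P.round(4).tolist(),np.linalg.norm(P-np.roll(P,-1,0),axis=1).round(4))
# local x = away from robot: near edge P[2],P[3] ; far P0,P1
x=P[0]+P[1]-P[2]-P[3]; x/=np.linalg.norm(x); y=np.array([-x[1],x[0]]); c=P.mean(0)
print("yaw",np.degrees(np.arctan2(x[1],x[0])),"origin from base",(c-25e-3*x).round(4))
Q=np.array([ray(g,*S(*c),.008)[:2] for c in((32,190),(112-0,115),(290,183),(210,283))])
print("scene base",Q.round(4).tolist())
def tri(a,b):
    A=[];bb=[]
    for F,(u,v) in((f,a),(g,b)):
        n=[(u-F["cx"])/F["fx"],(v-F["cy"])/F["fy"]]
        for i in(0,1): A.append(F["R"][i]-n[i]*F["R"][2]); bb.append(n[i]*F["t"][2]-F["t"][i])
    s=np.linalg.lstsq(np.array(A),np.array(bb),rcond=None); return s[0],s[1]
print("pin top",tri(T(208,193),S(192,91)))
print("pin from top at .1/.103",ray(f,*T(208,193),.103),"scene",ray(g,*S(192,91),.103))
hsv=cv2.cvtColor(f["color"],cv2.COLOR_RGB2HSV)
for n,F in(("top",f),("scene",g)):
    hsv=cv2.cvtColor(F["color"],cv2.COLOR_RGB2HSV); m=cv2.inRange(hsv,(5,110,100),(22,255,255))
    k,l,st,ce=cv2.connectedComponentsWithStats(m)
    for i in range(1,k):
        if st[i,4]>80:
            p=ray(F,*ce[i],.010)
            if .4<p[0]<.6 and -.3<p[1]<-.1: print(n,st[i].tolist(),p.round(4))
for z in(.006,):
  tip=ray(f,*T(436,212),z); mid=ray(f,*T(476,342),z); print("tip",tip,"root",mid,"yaw",np.degrees(np.arctan2(*(tip-mid)[1::-1])),np.linalg.norm(tip-mid))
  tip=ray(g,*S(381,100),z); mid=ray(g,*S(487,156),z); print("sc tip",tip,"root",mid,"yaw",np.degrees(np.arctan2(*(tip-mid)[1::-1])),np.linalg.norm(tip-mid))
# yellow board top edge
print("board", [ray(f,300,328,z).round(3).tolist() for z in(0,.1,.2,.3)], ray(g,540,182,0), ray(g,200,418,0))
E
```

```text
base [[0.6658, 0.0354], [0.6959, -0.0406], [0.5785, -0.0905], [0.545, -0.011]] [0.0817 0.1276 0.0863 0.1294]
yaw 22.029183169077296 origin from base [ 0.5981 -0.0361]
scene base [[0.6617, 0.0407], [0.6834, -0.0317], [0.5743, -0.0884], [0.5427, -0.0061]]
pin top (array([ 0.59664172, -0.03518855,  0.10549644]), array([3.30542335e-06]))
pin from top at .1/.103 [ 0.59616294 -0.03613023  0.103     ] scene [ 0.59944767 -0.03556574  0.103     ]
top [323, 245, 19, 18, 227] [ 0.4944 -0.1976  0.01  ]
scene [347, 221, 22, 20, 220] [ 0.4937 -0.1943  0.01  ]
tip [ 0.5973187  -0.17806295  0.006     ] root [ 0.51556538 -0.20059422  0.006     ] yaw 15.40824245898202 0.08480131842483582
sc tip [ 0.59516628 -0.17673687  0.006     ] root [ 0.52139005 -0.19973517  0.006     ] yaw 17.313845050569626 0.07727776578783899
board [[0.316, -0.113, 0.0], [0.324, -0.108, 0.1], [0.333, -0.102, 0.2], [0.341, -0.097, 0.3]] [ 3.37415995e-01 -7.05641908e-01  1.11022302e-16] [0.34504544 0.31666592 0.        ]
```

Measured positions:
- **Bracket:** yaw about 22°, base edges 128 x 84 mm against the stated 130 x 90.
- **Pin axis:** about (0.597, -0.036), with the two views agreeing to 3 mm. The pin top is at about 0.105 by sight.
- **Clip:** grip at (0.494, -0.197), yaw about 16°.

Next I shut the fingers and go to feel for the pin top.

```bash
python3 -m handwheel '0 1 7.5 0 0; 0 1 7.5 0 0; 0 1 7.5 0 0; 0 1 7.5 0 0; 0 1 7.5 0 0' 30
python3 -m handwheel '0 7.5 7.5 0 0; 0 7.5 7.5 0 0; 0 7.5 7.5 0 0;0 7.5 7.5 0 0;0 7.5 7.5 0 0'
python3 -m handwheel '0 7.5 7.3 0 0; 0 7.5 7.3 0 0; 0 7.5 7.3 0 0;0 7.5 7.3 0 0;0 7.5 7.3 0 0'
```

```text
t: 0.52
eef_pos: [0.2223, -0.4012, 0.2222]
tool_rot: [0.987, 0.161, -0.0, -0.001]
force: [0.3, -0.2, -0.5]
grip_width: 0.0582
grasp_force: 0.0
t: 0.93
eef_pos: [0.3702, -0.2566, 0.2228]
tool_rot: [0.987, 0.159, 0.0, 0.0]
force: [0.2, -0.6, -0.7]
grip_width: 0.0246
grasp_force: 0.0
t: 1.35
eef_pos: [0.5196, -0.1114, 0.2225]
tool_rot: [0.987, 0.16, -0.0, 0.0]
force: [0.7, -0.4, 0.2]
grip_width: 0.0004
grasp_force: 0.0
```

```bash
python3 -m handwheel '0 2.9 2.9 0 0; 0 2.9 2.9 -1 0; 0 2.9 2.9 -2 0; 0 2.9 2.9 -3.2 0; 0 2.9 2.9 -3.2 0'
python3 -m handwheel '0 0 0 0 0; 0 0 0 0 0'
```

```text
t: 1.77
eef_pos: [0.5878, -0.0388, 0.1363]
tool_rot: [0.987, 0.161, -0.005, -0.001]
force: [-2.1, -1.2, -0.7]
grip_width: 0.0001
grasp_force: 0.0
t: 1.93
eef_pos: [0.5913, -0.0414, 0.1439]
tool_rot: [0.987, 0.159, 0.0, 0.0]
force: [-0.1, 0.7, 1.2]
grip_width: 0.0004
grasp_force: 0.0
```

```bash
python3 -m handwheel '0 0.2 0.2 -0.4 0; 0 0.2 0.2 -0.8 0; 0 0.2 0.2 -1.1 0; 0 0.2 0.2 -1.1 0; 0 0.2 0.2 -1.1 0'
python3 -m handwheel '0 0 0 -0.06 0; 0 0 0 -0.12 0;0 0 0 -0.18 0; 0 0 0 -0.24 0;0 0 0 -0.24 0'
```

```text
t: 2.35
eef_pos: [0.5957, -0.0358, 0.1147]
tool_rot: [0.987, 0.16, -0.001, -0.0]
force: [-0.4, -0.7, 0.2]
grip_width: 0.0008
grasp_force: 0.0
t: 2.77
eef_pos: [0.596, -0.0355, 0.1089]
tool_rot: [0.987, 0.16, -0.0, 0.0]
force: [0.0, -0.1, 1.6]
grip_width: 0.0002
grasp_force: 0.0
```

```bash
python3 -m handwheel '0 0 0 -0.06 0; 0 0 0 -0.06 0;0 0 0 -0.12 0; 0 0 0 -0.12 0;0 0 0 -0.12 0'
python3 -m handwheel '0 0 0 -0.04 0;0 0 0 -0.04 0;0 0 0 -0.08 0;0 0 0 -0.08 0'
```

```text
t: 3.18
eef_pos: [0.5963, -0.0355, 0.1063]
tool_rot: [0.987, 0.16, 0.0, 0.0]
force: [-0.0, -0.1, 1.1]
grip_width: 0.0006
grasp_force: 0.5
t: 3.52
eef_pos: [0.5964, -0.0355, 0.1061]
tool_rot: [0.987, 0.16, 0.0, 0.0]
force: [-6.7, 0.4, 16.8]
grip_width: 0.0001
grasp_force: 8.3
```

Contact at z = 0.106 with 17 N. That puts the pin top at about 0.106, close to the 0.105 seen, so the hole centre is at z ≈ 0.082. Next, the clip.

```bash
python3 -m handwheel '0 0 0 1 0; 0 0 0 2 0; 75 -1.4 -2.2 2 -2; 75 -2.8 -4.4 2 -2; 75 -4.1 -6.5 2 -2' 30
python3 -m handwheel '75 0 0 0 0; 75 0 0 -1 0; 75 0 0 -2 0; 75 0 0 -3 0; 75 0 0 -3 0'
python3 -m handwheel '75 0 0 0 0; 75 0 0 0 0'
python3 - <<'E'
from bench import manip, imaging
from h import *
f=imaging.grab_frame("wrist"); s=manip.get_state(); pickle.dump((f,s),open("w1.pkl","wb"))
cv2.imwrite("pics/w1.png",f["color"][:,:,::-1]); print(np.round(s["eef_pos"],4),np.round(s["tool_rot"],4),proj(f,[*s["eef_pos"][:2],.006]))
m=cv2.inRange(cv2.cvtColor(f["color"],cv2.COLOR_RGB2HSV),(5,110,100),(22,255,255))
k,l,st,ce=cv2.connectedComponentsWithStats(m); i=1+st[1:,4].argmax(); print(st[i],ce[i],ray(f,*ce[i],.010))
E
```

```text
t: 3.93
eef_pos: [0.5287, -0.1416, 0.1545]
tool_rot: [0.99, 0.143, 0.0, 0.0]
force: [0.5, -1.4, -0.3]
grip_width: 0.0167
grasp_force: 0.0
t: 4.35
eef_pos: [0.5264, -0.1407, 0.0751]
tool_rot: [0.99, 0.142, -0.003, -0.001]
force: [-0.8, 0.2, -0.4]
grip_width: 0.0506
grasp_force: 0.0
t: 4.52
eef_pos: [0.53, -0.1409, 0.0801]
tool_rot: [0.99, 0.143, 0.0, 0.0]
force: [0.4, -0.9, -0.4]
grip_width: 0.0635
grasp_force: 0.0
[ 0.5304 -0.141   0.0806] [9.898e-01 1.426e-01 9.000e-04 3.000e-04] [278.87136194 227.40974937]
[ 199  393  349   20 5187] [388.86967419 404.55735493] [ 0.39170278 -0.29012542  0.01      ]
```

View pics/w1.png

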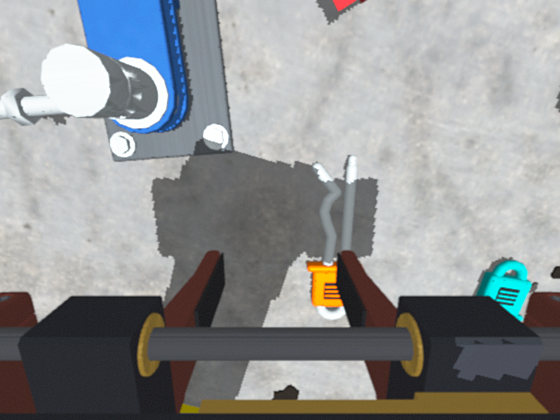

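The wrist view shows the clip tip at (351,157) and the orange grip at (326,286), partly hidden by a finger. The capped rows stopped short, so I'll move on over the grip and measure again.

```bash
python3 -m handwheel '90 -1.45 -2.3 0 0; 90 -1.45 -2.3 0 0;90 -1.45 -2.3 0 0; 90 -1.45 -2.3 0 0;90 -1.45 -2.3 0 0'
python3 - <<'E'
from bench import manip, imaging
from h import *
print("tip old",ray(pickle.load(open("w1.pkl","rb"))[0],351,158,.006))
f=imaging.grab_frame("wrist"); s=manip.get_state(); pickle.dump((f,s),open("w2.pkl","wb"))
cv2.imwrite("pics/w2.png",f["color"][:,:,::-1]); print(np.round(s["eef_pos"],4),np.round(s["tool_rot"],4),proj(f,[*s["eef_pos"][:2],.006]))
m=cv2.inRange(cv2.cvtColor(f["color"],cv2.COLOR_RGB2HSV),(5,110,100),(22,255,255)); m[360:]=0
k,l,st,ce=cv2.connectedComponentsWithStats(m); i=1+st[1:,4].argmax(); print(st[i],ce[i],ray(f,*ce[i],.010))
E
```

```text
t: 4.98
eef_pos: [0.4942, -0.1983, 0.0804]
tool_rot: [0.99, 0.142, 0.001, 0.0]
force: [0.1, 0.9, 0.7]
grip_width: 0.0788
grasp_force: 0.0
tip old [ 0.59820343 -0.17747277  0.006     ]
[ 0.4943 -0.1978  0.0802] [9.897e-01 1.430e-01 1.100e-03 2.000e-04] [277.86325049 227.4534194 ]
[ 250  203   60   48 2050] [279.36585366 225.03560976] [ 0.49787046 -0.19798643  0.01      ]
```

View pics/w2.png

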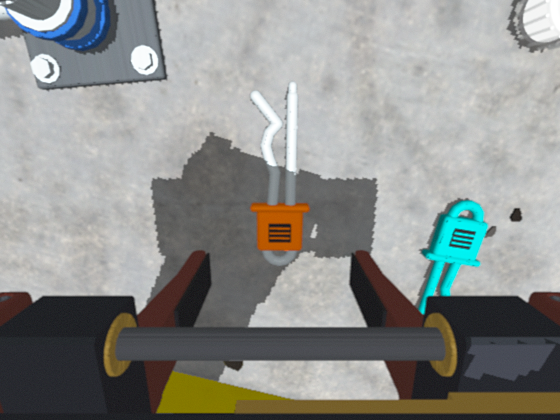

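The clip's grip is centred under the fingers at (279,227), with the leg straight ahead to its tip at (292,85). Descending.

```bash
python3 -m handwheel '90 0.15 0 -0.8 0; 90 0.15 0 -1.6 0; 90 0.15 0 -2.2 0; 90 0.15 0 -2.5 0; 90 0.15 0 -2.6 0'
python3 -m handwheel '90 0 0 -0.15 0; 90 0 0 -0.3 0; 90 0 0 -0.4 0; 90 0 0 -0.4 0; 90 0 0 -0.4 0'
python3 -m handwheel '0 0 0 0 0; 0 0 0 0 0; 0 0 0 0 0; 0 0 0 0 0; 0 0 0 0 0' 45
python3 -m handwheel '0 0 0 0 0; 0 0 0 0 0; 0 0 0 0 0; 0 0 0 0 0'
```

```text
t: 5.45
eef_pos: [0.4968, -0.1972, 0.0132]
tool_rot: [0.99, 0.143, -0.001, -0.001]
force: [-0.2, -0.6, 0.6]
grip_width: 0.0792
grasp_force: 0.0
t: 5.87
eef_pos: [0.497, -0.1987, 0.0045]
tool_rot: [0.99, 0.142, 0.0, 0.0]
force: [0.3, -0.2, -0.1]
grip_width: 0.0791
grasp_force: 0.0
t: 6.28
eef_pos: [0.4969, -0.1987, 0.0043]
tool_rot: [0.99, 0.142, 0.0, 0.0]
force: [-0.3, -0.1, 0.0]
grip_width: 0.0491
grasp_force: 0.0
t: 6.62
eef_pos: [0.4968, -0.1986, 0.0042]
tool_rot: [0.99, 0.142, -0.0, 0.0]
force: [1.1, 1.2, 0.5]
grip_width: 0.0351
grasp_force: 45.0
```

Gripped at 35 mm with 45 N. Lift, go to the pre-insertion pose, and turn to the bracket's yaw.

```bash
python3 -m handwheel '0 0 0 1 0; 0 0 0 2 0; 0 -0.6 0 3 0; 0 -1.2 1 3 3; 0 -1.2 2 3 5.6' 45
python3 -m handwheel '0 0 1 0 0; 0 0 2 0 0; 0 0 2.75 0 0; 0 0 2.75 0 0;0 0 2.75 0 0'
python3 -m handwheel '0 0 0 0 0; 0 0 0 0 0; 0 0 0 0 0'
python3 - <<'E'
from bench import manip, imaging
from h import *
d={n:imaging.grab_frame(n) for n in("wrist","scene","top")}; s=manip.get_state(); d["s"]=s; pickle.dump(d,open("w3.pkl","wb"))
cv2.imwrite("pics/w3.png",d["wrist"]["color"][:,:,::-1]); print(np.round(s["eef_pos"],4),np.round(s["tool_rot"],4))
f=d["scene"]; cv2.imwrite("pics/s3.png",cv2.resize(f["color"][:,:,::-1][180:290,220:370],None,fx=5,fy=5,interpolation=cv2.INTER_CUBIC))
E
```

```text
t: 7.03
eef_pos: [0.4647, -0.1501, 0.0801]
tool_rot: [0.982, 0.19, -0.0, 0.001]
force: [-0.1, 1.0, -0.2]
grip_width: 0.0355
grasp_force: 45.0
t: 7.45
eef_pos: [0.4668, -0.079, 0.0792]
tool_rot: [0.981, 0.192, -0.0, 0.0]
force: [-0.3, -0.5, -0.9]
grip_width: 0.0356
grasp_force: 45.0
t: 7.7
eef_pos: [0.4667, -0.081, 0.079]
tool_rot: [0.982, 0.19, -0.0, 0.0]
force: [-0.3, -0.5, -1.8]
grip_width: 0.0359
grasp_force: 45.0
[ 0.4667 -0.0805  0.0791] [ 9.818e-01  1.901e-01 -1.000e-04  0.000e+00]
```

View pics/w3.png

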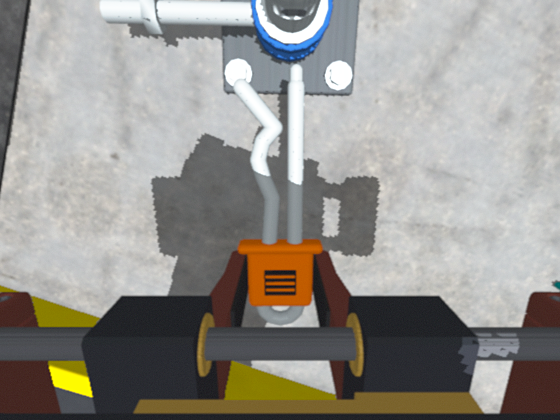

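View pics/s3.png

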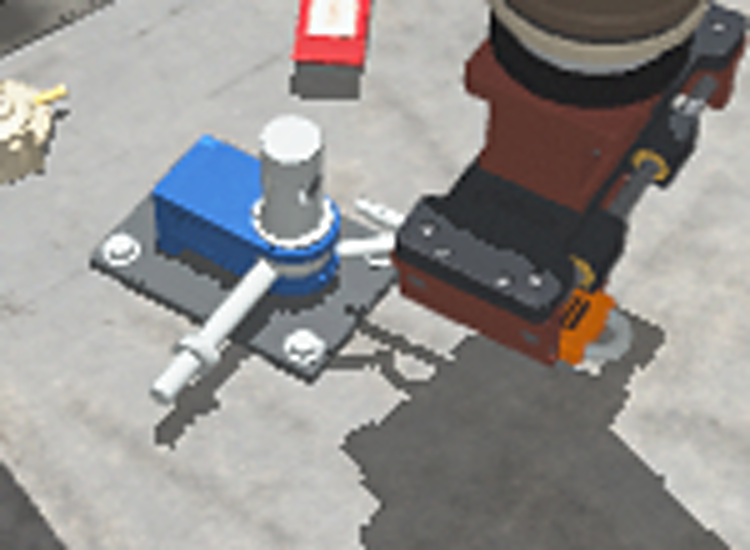

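Wrist view: the leg tip is at (296,70), just in front of the pin's washer (edges about 253 to 331). The base screws are at (239,73) and (339,75). The scene view shows the clip's leg pointing at the pin. Next, the lateral offset.

```bash
python3 - <<'E'
from h import *
d=pickle.load(open("w3.pkl","rb")); f=d["wrist"]; s=d["s"]
a=2*np.arctan2(s["tool_rot"][1],s["tool_rot"][0]); X=np.array([np.cos(a),np.sin(a)]); Y=np.array([-X[1],X[0]])
tl=lambda p:np.round([(p[:2]-s["eef_pos"][:2])@X*1e3,(p[:2]-s["eef_pos"][:2])@Y*1e3],1)
print("tool yaw",np.degrees(a),"pin(0.5967,-0.036) in tool mm",tl(np.array([.5967,-.036])))
zc=s["eef_pos"][2]+.0018
for n,u,v,z in(("tip",296,70,zc),("leg root",296,240,zc),("screwL",239,73,.012),("screwR",339,75,.012),("washL",253,10,.052),("washR",331,10,.052),("baseR near",354,94,.008),("baseR far",356,5,.008),("baseL near",223,94,.008)): print(n,tl(ray(f,u,v,z)))
# subpixel: white screws by mask centroids in the wrist and initial top images
hsv=cv2.cvtColor(f["color"],cv2.COLOR_RGB2HSV)
t=pickle.load(open("f0.pkl","rb"))["top"]
T=lambda u,v:(215+(u+.5)/4-.5,160+(v+.5)/4-.5)
S=np.array([ray(t,*T(*c),.012)[:2] for c in((113,120),(213,80),(276,236),(173,276))])
e=(S[0]+S[1]-S[2]-S[3])/2; ctr=S.mean(0); print("screws: yaw",np.degrees(np.arctan2(e[1],e[0])),"pitch",np.linalg.norm(e),"ctr tool",tl(ctr),ctr, "origin",ctr-.025*e/np.linalg.norm(e))
E
```

```text
tool yaw 21.91350003803518 pin(0.5967,-0.036) in tool mm [137.2  -7.2]
tip [103.5  -9.2]
leg root [ 18.  -10.4]
screwL [112.1  26. ]
screwR [110.8 -41.5]
washL [137.   12.6]
washR [137.  -28.7]
baseR near [ 99.1 -53.4]
baseR far [153.1 -51.1]
baseL near [99.2 38.2]
screws: yaw 20.729065500825293 pitch 0.10611233369150454 ctr tool [162.4  -7.1] [ 0.62005445 -0.02645126] origin [ 0.59667284 -0.03529999]
```

```bash
python3 - <<'E'
from h import *
d=pickle.load(open("w3.pkl","rb")); f=d["top"]
print(proj(f,[.5967,-.036,.106]),proj(f,[.566,-.0475,.081]))
cv2.imwrite("pics/t3.png",cv2.resize(f["color"][:,:,::-1][180:250,230:310],None,fx=8,fy=8,interpolation=cv2.INTER_CUBIC))
E
```

```text
[266.5526651  207.44835789] [271.69697609 221.94253447]
```

View pics/t3.png

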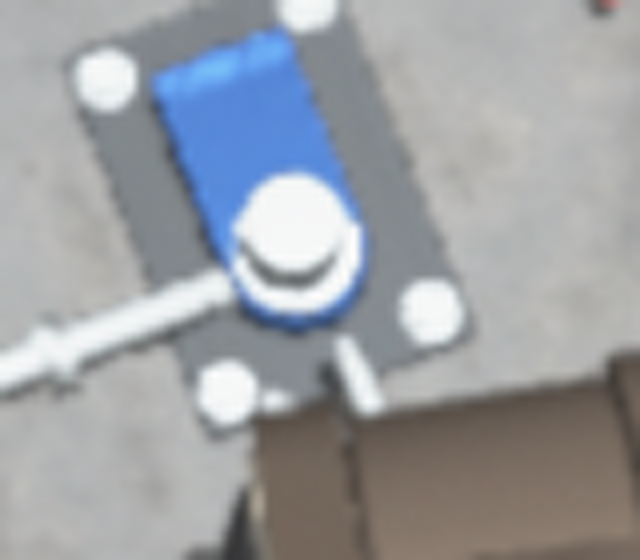

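The top view shows the leg emerging from the gripper, tip at crop (343,338) and leg at (370,408). The pin top disc is centred at (292,223).

```bash
python3 - <<'E'
from h import *
d=pickle.load(open("w3.pkl","rb")); f=d["top"]; s=d["s"]
C=lambda u,v:(230+(u+.5)/8-.5,180+(v+.5)/8-.5)
tip=ray(f,*C(343,338),.081);l=ray(f,*C(370,408),.081);pin=ray(f,*C(292,223),.106)
S=np.array([ray(f,*C(*c),.012)[:2] for c in((107,79),(308,4),(432,312),(227,392))])
for yaw in(20.8,21.5,22):
  a=np.radians(yaw);X=np.array([np.cos(a),np.sin(a)]);Y=np.array([-X[1],X[0]])
  print(yaw,[((p-pin)[:2]@X*1e3).round(1) for p in(tip,l)],[((p-pin)[:2]@Y*1e3).round(1) for p in(tip,l)], "screw ctr y",(S.mean(0)-pin[:2])@Y*1e3)
for i,j in((3,0),(2,1)): e=S[j]-S[i]; print(np.degrees(np.arctan2(e[1],e[0])),np.linalg.norm(e))
for i,j in((2,3),(1,0)): e=S[j]-S[i]; print(np.degrees(np.arctan2(e[1],e[0]))-90,np.linalg.norm(e))
print(pin,tip)
E
```

```text
20.8 [np.float64(-33.6), np.float64(-55.7)] [np.float64(-2.6), np.float64(-2.4)] screw ctr y -0.5249450174731572
21.5 [np.float64(-33.6), np.float64(-55.7)] [np.float64(-2.2), np.float64(-1.7)] screw ctr y -0.8260638158193931
22 [np.float64(-33.6), np.float64(-55.7)] [np.float64(-1.9), np.float64(-1.3)] screw ctr y -1.0410758027427462
20.42246256786276 0.10588807113241068
20.91020758585013 0.10521688040842489
20.766163611583465 0.06841467663974832
20.197918792520866 0.06751828934344696
[ 0.59673868 -0.03486965  0.106     ] [ 0.56628662 -0.04924153  0.081     ]
```

All screw lines give a bracket yaw of about 20.7°, and the tip sits about 2.3 mm to -y. So I turn -1.2°, shift +4 mm along the bracket's y, and raise 1.2 mm. Then I advance to the pin face.

```bash
python3 -m handwheel '0 -0.06 0.15 0.05 -1.2; 0 -0.06 0.15 0.05 -1.2; 0 -0.06 0.15 0.05 -1.2; 0 0.2 0.25 0.05 -1.2; 0 0.4 0.33 0.05 -1.2' 60
python3 -m handwheel '0 0.06 0.02 0 0; 0 0.12 0.045 0 0; 0 0.19 0.07 0 0; 0 0.19 0.07 0 0; 0 0.19 0.07 0 0'
python3 -m handwheel '0 0.09 0.035 0 0; 0 0.19 0.07 0 0; 0 0.28 0.105 0 0; 0 0.28 0.105 0 0'
```

```text
t: 8.27
eef_pos: [0.4775, -0.0715, 0.0805]
tool_rot: [0.984, 0.18, 0.0, 0.0]
force: [0.3, 0.5, -0.6]
grip_width: 0.0351
grasp_force: 60.0
t: 8.68
eef_pos: [0.4815, -0.0698, 0.0803]
tool_rot: [0.984, 0.18, -0.0, -0.0]
force: [0.9, 0.5, -1.9]
grip_width: 0.0351
grasp_force: 60.0
t: 9.02
eef_pos: [0.4892, -0.067, 0.0805]
tool_rot: [0.984, 0.18, 0.0, -0.0]
force: [0.7, 0.6, -0.7]
grip_width: 0.0355
grasp_force: 60.0
```

The tip is now about 7 mm inside the pin face with no force, so it has entered the hole. Pushing on.

```bash
python3 -m handwheel '0 0.09 0.035 0 0; 0 0.19 0.07 0 0; 0 0.28 0.105 0 0; 0 0.37 0.14 0 0;0 0.37 0.14 0 0'
python3 -m handwheel '0 0.09 0.035 0 0; 0 0.19 0.07 0 0; 0 0.28 0.105 0 0; 0 0.37 0.14 0 0;0 0.37 0.14 0 0'
```

```text
t: 9.43
eef_pos: [0.4984, -0.0634, 0.0804]
tool_rot: [0.984, 0.18, 0.0, -0.0]
force: [-0.1, -0.1, -1.5]
grip_width: 0.0355
grasp_force: 60.0
t: 9.85
eef_pos: [0.5076, -0.06, 0.0804]
tool_rot: [0.984, 0.18, 0.0, -0.0]
force: [-0.3, 0.0, -1.1]
grip_width: 0.0353
grasp_force: 60.0
```

```bash
python3 -m handwheel '0 0.09 0.035 0 0; 0 0.19 0.07 0 0; 0 0.28 0.105 0 0; 0 0.37 0.14 0 0;0 0.37 0.14 0 0'
python3 -m handwheel '0 0.09 0.035 0 0; 0 0.19 0.07 0 0; 0 0.28 0.105 0 0; 0 0.28 0.105 0 0'
```

```text
t: 10.27
eef_pos: [0.5113, -0.058, 0.0788]
tool_rot: [0.984, 0.18, -0.005, 0.0]
force: [-12.9, -2.8, 2.8]
grip_width: 0.0351
grasp_force: 60.2
t: 10.6
eef_pos: [0.521, -0.0543, 0.0795]
tool_rot: [0.984, 0.18, -0.003, -0.0]
force: [-4.6, -0.1, 0.2]
grip_width: 0.0353
grasp_force: 60.0
```

```bash
python3 -m handwheel '0 0.09 0.035 0 0; 0 0.19 0.07 0 0; 0 0.28 0.105 0 0; 0 0.28 0.105 0 0'
python3 -m handwheel '0 0.06 0.02 0 0; 0 0.12 0.045 0 0; 0 0.18 0.07 0 0; 0 0.18 0.07 0 0'
```

```text
t: 10.93
eef_pos: [0.5312, -0.0506, 0.0804]
tool_rot: [0.984, 0.181, 0.001, -0.0]
force: [0.2, 2.5, -1.3]
grip_width: 0.0353
grasp_force: 60.0
t: 11.27
eef_pos: [0.536, -0.0495, 0.0807]
tool_rot: [0.984, 0.18, 0.001, 0.0]
force: [1.3, 2.5, -2.0]
grip_width: 0.0354
grasp_force: 60.0
```

Force rose to 13 N, fell, then turned to a slight pull, so the bow has sprung over. The TCP is 61.5 mm short of the pin axis, which puts the seat within about 2 mm of home. Checking with the wrist camera before release.

```bash
python3 -m handwheel '30 0 0 0 0; 65 0 0 0 0; 65 0 0 0 0; 65 0 0 0 0; 65 0 0 0 0'
python3 -m handwheel '65 0 0 0 0; 65 0 0 0 0; 65 0 0 1 0; 65 0 0 2 0; 65 0 0 3 0'
python3 -m handwheel '65 -1 -0.4 2 0; 65 -2 -0.8 3 0; 65 -3 -1.2 3 0; 65 -3 -1.2 3 0; 65 -3 -1.2 3 0'
python3 - <<'E'
from bench import imaging
from h import *
d={n:imaging.grab_frame(n) for n in("scene","top")}; pickle.dump(d,open("w4.pkl","wb"))
f=d["top"];print("tip home px",proj(f,[.5967+.044*.935,-.0355+.044*.354,.082]))
a=cv2.resize(f["color"][:,:,::-1][180:260,230:320],(500,444),interpolation=cv2.INTER_CUBIC)[:, :400]
b=cv2.resize(d["scene"]["color"][:,:,::-1][190:270,235:325],(400,356),interpolation=cv2.INTER_CUBIC)
c=np.zeros((444,800,3),np.uint8);c[:,:400]=a;c[:356,400:]=b;cv2.imwrite("pics/end.png",c)
m=cv2.inRange(cv2.cvtColor(f["color"],cv2.COLOR_RGB2HSV),(5,110,100),(22,255,255))
k,l,st,ce=cv2.connectedComponentsWithStats(m)
for i in range(1,k):
    p=ray(f,*ce[i],.086)
    if st[i,4]>30 and .4<p[0]<.6 and abs(p[1])<.15: print(st[i],p.round(4),"expected",.5967-.063*.935-.008*.354,-.0355-.063*.354+.008*.935)
E
```

```text
t: 11.68
eef_pos: [0.5347, -0.0503, 0.0805]
tool_rot: [0.984, 0.18, -0.0, 0.0]
force: [1.1, 1.0, -0.0]
grip_width: 0.0557
grasp_force: 0.0
t: 12.1
eef_pos: [0.5343, -0.0497, 0.156]
tool_rot: [0.984, 0.18, -0.001, -0.0]
force: [0.8, 1.0, -1.3]
grip_width: 0.0569
grasp_force: 0.0
t: 12.52
eef_pos: [0.4592, -0.0808, 0.2314]
tool_rot: [0.984, 0.179, 0.001, 0.001]
force: [0.0, 0.4, 0.2]
grip_width: 0.0569
grasp_force: 0.0
tip home px [259.69362559 191.89988586]
```

View pics/end.png

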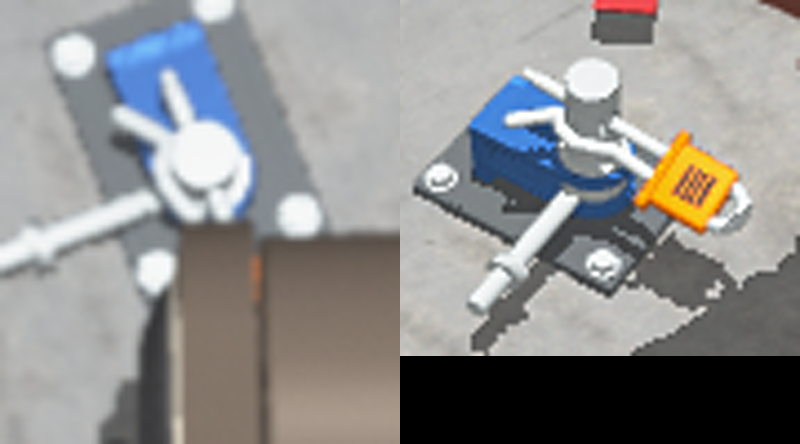

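The picture shows the leg through the pin with its tip at about top px (260,192), against a predicted home of (259.7,191.9). In the scene view the bow is closed round the pin, and the gripper is clear. Handing in.

```bash
python3 -m handwheel '65 0 0 0 0; 65 0 0 0 0; 65 0 0 0 0'; python3 -c "
from bench import job_done
print(job_done())"
```

```text
t: 12.87
eef_pos: [0.4601, -0.0792, 0.2297]
tool_rot: [0.984, 0.181, -0.001, -0.001]
force: [0.9, -0.8, 0.8]
grip_width: 0.0571
grasp_force: 0.0
the job is handed in; nothing more can be done
None
```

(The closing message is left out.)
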